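# Turn the double-ended cap fork round in the bench decapper

### The job

The next tubes are narrow, so turn the double-ended cap fork round in the bench decapper: release the rocker latch, draw the fork plate right out, and push it back in the other way round, fully home, so that its narrow fork faces out. Latch it again and let go, and leave the things standing around it in place and upright.

Things in the scene. Friction and masses are not known exactly. Their poses are not given: they have to be found in the camera images.
- holder: Bench decapper's holder: grey cast pedestal screwed to the bench, 72 mm wide, 98 mm high, base 130 x 120 mm. A straight level channel on top holds the fork plate, its bed 70 mm above the bench. Origin on the bench under the middle of the channel's mouth; x points into the channel, y across it, z up.
- mouth (a point): Middle of the channel's mouth, on the bed; axes as the holder. From here to 14 mm inward the mouth is flared (57 mm wide at its front) and the lips are bevelled (14 mm over the bed at the front). A tongue 32 mm wide and 10 mm thick, level with the bed, reaches 45 mm outward under the plate; farther out it hangs in free air.
- end_stop (a point): Middle of the channel's end stop, on the bed, 75 mm inward of the mouth; axes as the holder. From 14 to 75 mm inward the side rails stand 46.4 mm apart and lips reach 6 mm over each edge of the plate, 10 mm over the bed, so the plate can only slide in and out. Pushed askew while little of it is under the lips, the plate binds.
- rocker (a joint): Rocker latch, a see-saw lever over the channel: 0 = latched (its locking pin, 8 mm thick with a tapered end, is 6 mm deep in a hole of the plate), 0.38 rad = fully released (pin 8 mm clear of the plate). It stays where it is left; about 4 N on a pad moves it. It latches only when the plate is home within about 2 mm.
- pivot (a point): The rocker's pivot, 62 mm inward of the mouth, 88 mm above the bench; axes as the holder. Released, the rocker's front end stands 112 mm above the bench, 14 mm inward of the mouth.
- lock_pad (a point): Centre of the top of the rocker's front pad (24 x 28 mm rubber), right over the locking pin, 25 mm inward of the mouth; pressed down (13 mm of travel) it latches.
- release_pad (a point): Centre of the top of the rocker's rear pad (24 x 28 mm rubber), 102 mm inward of the mouth, 102 mm above the bench when latched; pressed down (15 mm of travel) it releases the latch.
- key_centre (a point): Centre of the fork plate: flat steel, 170 x 44 x 8 mm, 0.3 to 0.45 kg, an open slot 32 mm deep in each end. x along it from the wide fork (slot 20 mm) to the narrow one (slot 12 mm), y across, z up. A 14 mm hole 35 mm to either side. At first the wide fork sticks 95 mm out of the mouth; home, the inner tips touch the end stop.
- wide_tip (a point): Point midway between the two tips of the wide fork, at half thickness, 85 mm to -x of key_centre; axes as key_centre.
- narrow_tip (a point): Point midway between the two tips of the narrow fork, at half thickness, 85 mm to +x of key_centre; axes as key_centre.
- cap_tray_c (a point): Bystander: shallow open yellow tray for caps, 110 x 120 x 28 mm, on the bench under the fork; point at its centre, 14 mm up.
- bottle_a_c (a point): Bystander: amber bottle, 62 mm across, 112 mm high, beside the decapper; point at its centre.
- steel_rack_c (a point): Bystander: steel tube rack with capped narrow tubes, 80 x 200 mm, 82 mm high; point on its axis, 35 mm up.
- white_rack_c (a point): Bystander: white block rack, 200 x 105 mm, 50 mm high, 72 mm with its tubes; point at the block's centre.
- beaker_c (a point): Bystander: glass beaker, 72 mm across, 95 mm high; point on its axis, 47 mm up.
- pipette_c (a point): Bystander: pipette lying on the bench, 260 mm long, 28 mm thick; point on its axis near the middle.
Mind the look-alikes: they are no part of the job. What is shaped like the holder but pink or turquoise is not meant.

How it is judged:
By the outcome, as a careful person would: the job done as asked, in the order asked, and still so for the second after the job is handed in, with the robot touching nothing.
It also fails if it takes over 64 s, if anything falls off the work surface, if the arm or the gripper's body presses on something with over 40 N, if the wrist force passes 120 N, or if a joint passes its speed limit or range.

### The arm

A 6-joint arm with a two-finger parallel gripper is mounted at the origin on the work surface. World frame = base frame: x ahead of the robot, y to its left, z up, the work surface at z = 0. Lengths are in m, angles in rad, forces in N, time in s.
With the tool pointing down it reaches from about 0.25 to 0.8 m from the base axis. Payload 3.9 kg.
Tool frame: the origin (TCP) lies at the very end of the fingers, on their centre line; the grasp point (between the pads) lies 19 mm behind it; x points along the fingers, z is the direction in which the jaws open and shut, and the axes are right-handed (so a half turn about x gives the same grasp; the last joint's range is limited). The gripper opens to 85 mm and grips with 20 to 120 N. Pads are 22 mm wide; open, the fingers measure 114 mm over their backs; the gripper's body (76 mm by 85 mm) begins 54 mm behind the grasp point. The pads swing forward as they close: fully open they stand 13 mm farther back than shut.
Start: joints at [-1.27, 0.26, -0.138, 1.173, 0, 1.571], TCP at [0.156, -0.501, 0.231] pointing down, gripper open.
Joint ranges: [-2.78, 2.78], [-0.83, 1.72], [-1.28, 1.37], [-1.9, 2.12], [-1.57, 1.48], [-3.14, 3.14]. Speed limits (rad/s): [2.57, 2.57, 3.14, 3.14, 3.14, 3.14].

### API

Orientations are given as a unit quaternion [w, x, y, z].
In Python, from bench import observe, camera, calibration, close_job gives the robot as it stands.
- The arm moves only by the tool jog_arm, never from a script. Its argument "motion" is a list of rows, each a list of 7 numbers: the closure in counts, from 0 (fully open) to 255 (shut), then the shift along the tool's x, y, z in m, then the turn, a rotation vector about the tool's x, y, z in degrees. A call has 1 to 8 rows; each row shifts and turns the commanded pose from where the row before left it, along the tool's axes as they then stand; what a row does not reach is not made up. A row lasts 1/8 s, in which the tool goes at most 62.5 mm and 10.7 degrees, less where a joint would pass 70% of its speed; a pose out of reach is approached as far as the arm can. A call with a gripper value outside its range is refused whole. The fingers move at their own pace and stop on an object; the grip force is fixed at half the most. Time passes only in rows, so rows that do not move let the fingers close. It gives the time, the measured TCP pose, the force and the opening at its end, in the units of the state.
- observe(): the state, without advancing time (a new reading comes with each control period).
- camera(name): name is "side" or "top" or "wrist"; returns the picture (420x560x3 uint8, red, green, blue); there is no depth.
- calibration(name): a dict with "fx", "fy", "cx", "cy" (pixels), "dist_coeffs" ([k1, k2, p1, p2, k3] as OpenCV has them; the pictures are not rectified), "world_to_cam" (4x4, takes a point from world to camera coordinates). Camera axes: x right, y down, z forward; pixel columns grow to the right and rows downward; lengths in m; the calibration is good to about 2 mm. A picture is of the moment at which its call begins: read the wrist's pose just before it. calibration takes no time and is no camera call; for the wrist camera it gives the pose at the moment of the call.
- close_job(): hands the job in, once; it reports no verdict.
The state is a dict: "clock": time; "joint_positions": joint angles; "qd": joint speeds; "effort": joint torques, N m; "tcp_pos": TCP position; "ee_rot": TCP orientation; "ft_force": force on the tool from outside, world axes, zero at the start; "wrist_torque": the same for the moment, N m; "width": opening from 0.0 (shut) to 1.0 (fully open).
Only numpy, scipy, OpenCV 4.12 (cv2) and the standard library are available. Lean on these libraries where they do the work, as an engineer would, in place of code of your own. Each camera call takes 0.05 s, during which the arm holds its last target.

## Working session

There is one attempt and no reset: what is moved stays moved. The work goes in short steps, Python scripts to look and compute and a tool call to move; the robot and the scene stay as the last step left them, time stands still between calls to the robot, and variables do not carry over. Pictures are saved under pics/ and viewed, and the job is handed in when it is done.

Besides the shell and the picture viewer there is one more tool, called after ">>>" as name(argument=value, ...), one argument or row to a line, values as JSON. jog_arm: Moves the arm, as the interface text tells. Its arguments: {"type":"object","properties":{"motion":{"type":"array","items":{"type":"array","items":{"type":"number"}}}},"required":["motion"]}

```bash
ls; mkdir -p pics
python3 - <<'E'
from bench import *
import cv2
print(observe())
for n in ["side","top","wrist"]:
    c=calibration(n); print(n,c)
    cv2.imwrite(f"pics/{n}0.png",camera(n)[:,:,::-1])
E
```

```text
pics
{'clock': 0.0, 'joint_positions': array([-1.27000359e+00,  2.60670013e-01, -1.39383399e-01,  1.17270014e+00,
       -2.82925624e-05,  1.57082242e+00]), 'qd': array([-1.60282447e-04,  8.58092557e-04,  5.51020661e-04, -1.36759643e-03,
        1.69467868e-03,  2.26031231e-05]), 'effort': array([ 6.96220577e-04, -4.05678141e+01,  2.53921652e+01,  1.86952623e-02,
       -7.76162597e-05,  2.41638185e-05]), 'tcp_pos': array([ 0.1553331 , -0.50077388,  0.23046683]), 'ee_rot': array([ 0.56870213,  0.41985049,  0.5698282 , -0.41904567]), 'ft_force': array([ 0.08256639, -0.48774809,  0.23463416]), 'wrist_torque': array([ 0.04087511, -0.01884123, -0.02131583]), 'width': 1.0002019162408262}
side {'fx': 492.5488234226034, 'fy': 492.5488234226034, 'cx': 276.63908493177627, 'cy': 201.82664962897474, 'dist_coeffs': array([-0.10299926,  0.        ,  0.        ,  0.        ,  0.        ]), 'world_to_cam': array([[-0.95998195, -0.27933098, -0.02022007,  0.47912257],
       [-0.16924823,  0.63614993, -0.75277374,  0.14845102],
       [ 0.22313603, -0.71922699, -0.65796873,  1.18959361],
       [ 0. 
[... 367 characters left out ...]
31e-01,  2.19568202e-02, -1.60229624e-01,
         4.95827323e-01],
       [ 1.60206569e-01, -2.81648122e-03, -9.87079492e-01,
         1.07851436e+00],
       [ 0.00000000e+00,  0.00000000e+00,  0.00000000e+00,
         1.00000000e+00]])}
wrist {'fx': 312.71474347285704, 'fy': 312.71474347285704, 'cx': 277.7247251849889, 'cy': 209.61680222056745, 'dist_coeffs': array([-0.01663676,  0.        ,  0.        ,  0.        ,  0.        ]), 'world_to_cam': array([[ 0.29579929, -0.95524851, -0.00174955, -0.52372531],
       [-0.91280611, -0.28319563,  0.29425369, -0.03693104],
       [-0.28158086, -0.08544304, -0.95572575,  0.37891893],
       [ 0.        ,  0.        ,  0.        ,  1.        ]])}
```

View pics/side0.png

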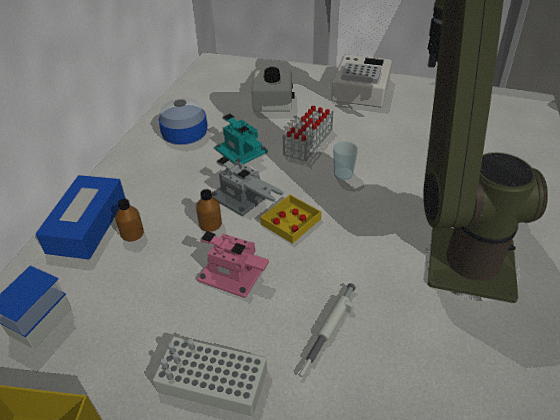

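View pics/top0.png

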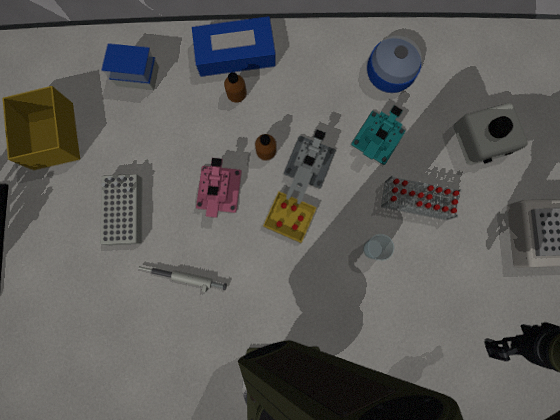

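View pics/wrist0.png

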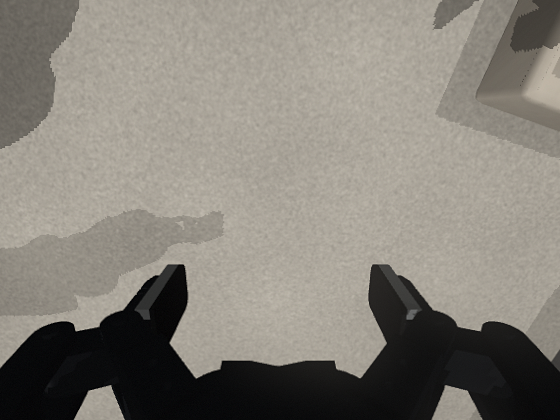

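The grey holder is at about (310,160) in the top view and (240,190) in the side view. The fork points toward the yellow tray, and the pink and turquoise look-alikes stand on either side. I'll zoom in next.

```bash
cat > h.py <<'E'
import numpy as np, cv2
from bench import *
def K(c): return np.array([[c["fx"],0,c["cx"]],[0,c["fy"],c["cy"]],[0,0,1.]])
def ray(c,uv):
    p=cv2.undistortPoints(np.array([[uv]],float),K(c),c["dist_coeffs"])[0,0]
    T=c["world_to_cam"];R=T[:3,:3];o=-R.T@T[:3,3]
    d=R.T@np.array([p[0],p[1],1.]);return o,d/np.linalg.norm(d)
def onz(c,uv,z):
    o,d=ray(c,uv);return o+d*(z-o[2])/d[2]
def proj(c,P):
    T=c["world_to_cam"];r=cv2.Rodrigues(T[:3,:3])[0]
    return cv2.projectPoints(np.array(P,float).reshape(-1,1,3),r,T[:3,3],K(c),c["dist_coeffs"])[0][:,0]
def tri(c1,u1,c2,u2):
    o1,d1=ray(c1,u1);o2,d2=ray(c2,u2)
    A=np.stack([d1,-d2],1);s=np.linalg.lstsq(A,o2-o1,rcond=None)[0]
    a=o1+d1*s[0];b=o2+d2*s[1];return (a+b)/2,np.linalg.norm(a-b)
def zoom(img,x0,y0,x1,y1,name):
    k=min(800/(x1-x0),600/(y1-y0))
    cv2.imwrite(name,cv2.resize(img[y0:y1,x0:x1],None,fx=k,fy=k,interpolation=cv2.INTER_CUBIC));print(name,k)
E
python3 - <<'E'
from h import *
zoom(cv2.imread("pics/top0.png"),255,115,355,190,"pics/t0z.png")
zoom(cv2.imread("pics/top0.png"),255,165,355,250,"pics/t0y.png")
zoom(cv2.imread("pics/side0.png"),190,145,330,250,"pics/s0z.png")
c=calibration("top");print(onz(c,(319,132),.1),onz(c,(297,195),.078),onz(c,(290,216),0.0))
E
```

```text
pics/t0z.png 8.0
pics/t0y.png 7.0588235294117645
pics/s0z.png 5.714285714285714
[ 0.69293938 -0.11299053  0.1       ] [ 0.51992406 -0.04740415  0.078     ] [ 0.47246425 -0.02923045  0.        ]
```

View pics/t0z.png

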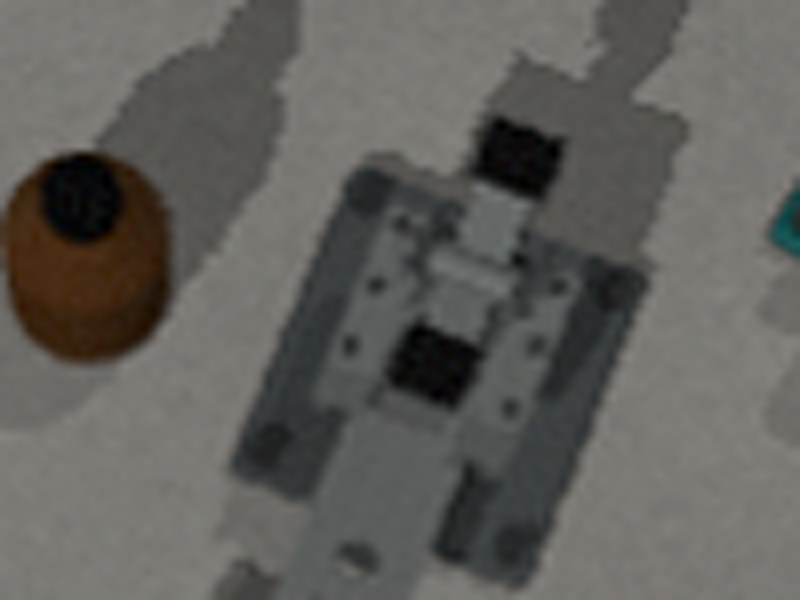

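View pics/s0z.png

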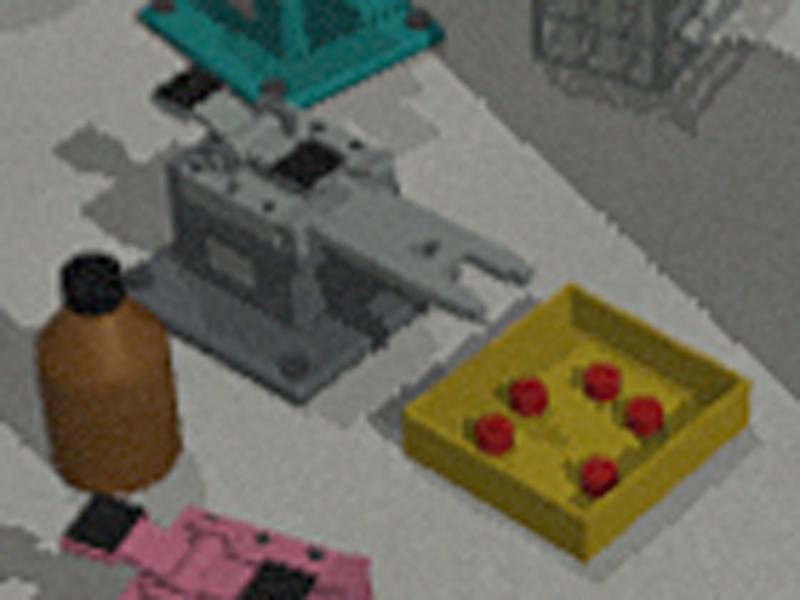

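View pics/t0y.png

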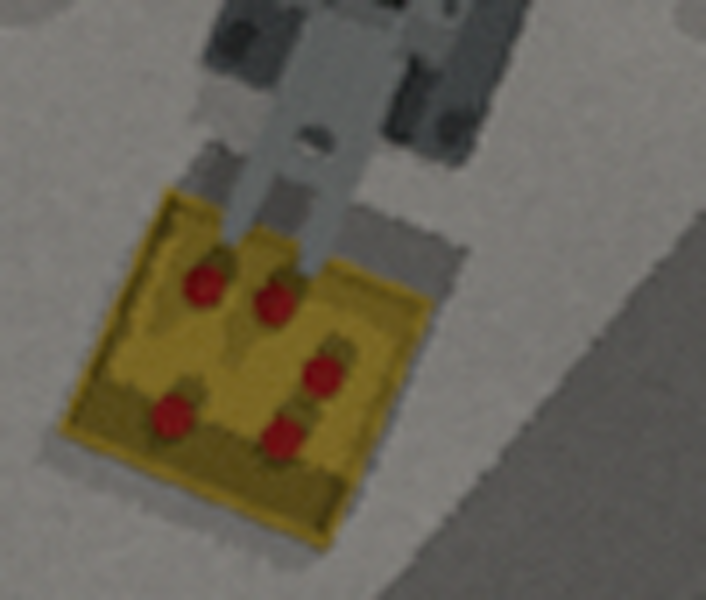

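Run:
```python
from h import *
t=cv2.imread("pics/top0.png");s=cv2.imread("pics/side0.png")
ct=calibration("top");cs=calibration("side")
def blobs(im,box):
    x0,y0,x1,y1=box;m=(im[y0:y1,x0:x1].max(2)<38).astype(np.uint8)
    n,l,st,ce=cv2.connectedComponentsWithStats(m)
    for i in range(1,n):
        if st[i,4]>12: print(st[i],ce[i]+[x0,y0])
blobs(t,(300,125,335,170));print();blobs(s,(214,150,255,180))
```

```text
[14  5 11 10 74] [319.35135135 134.2972973 ]
[29 24  4  5 13] [330.38461538 150.92307692]
[ 4 30 11 11 77] [308.71428571 160.07792208]

[ 4  7 11  7 39] [222.76923077 159.97435897]
[24 20 11  8 49] [243.40816327 173.20408163]
```

Run:
```python
from h import *
ct=calibration("top");cs=calibration("side")
print("rel",tri(ct,(319.35,134.3),cs,(222.8,160.)))
print("lock",tri(ct,(308.7,160.1),cs,(243.4,173.2)))
r=onz(ct,(319.35,134.3),.101);l=onz(ct,(308.7,160.1),.101);print(r,l,np.linalg.norm(r-l))
a=tri(ct,(287.8,198.9),cs,(274.9,200.));b=tri(ct,(298.8,203.4),cs,(282.7,192.5));print("tips",a,b)
a2=onz(ct,(287.8,198.9),.078);b2=onz(ct,(298.8,203.4),.078);w=(a2+b2)/2;print(a2,b2,w)
for p in (r,l):
  d=p-w;print(np.degrees(np.arctan2(d[1],d[0])),np.hypot(*d[:2]))
for px in [(164,190),(432,300),(62,432),(325,550)]:
  print(onz(ct,((px[0]+.5)/7.0588-.5+255,(px[1]+.5)/7.0588-.5+165),.028))
```

```text
rel (array([ 0.68546506, -0.11367166,  0.10070851]), np.float64(0.0009463126449130531))
lock (array([ 0.61453579, -0.08207048,  0.09216183]), np.float64(0.000540731497466657))
[ 0.68585505 -0.11356656  0.101     ] [ 0.61230968 -0.08124615  0.101     ] 0.08033386313864374
tips (array([ 0.50982511, -0.02209961,  0.0704581 ]), np.float64(0.002157633608587277)) (array([ 0.49652939, -0.05192367,  0.07421303]), np.float64(0.0008030706510401284))
[ 0.50954612 -0.02170912  0.078     ] [ 0.49629487 -0.05164423  0.078     ] [ 0.5029205  -0.03667668  0.078     ]
-22.797678936632046 0.19843664585197143
-22.167922155968327 0.11812040904294462
[0.54102398 0.00510015 0.028     ]
[ 0.49291304 -0.1031122   0.028     ]
[0.4422079  0.04858017 0.028     ]
[ 0.39218166 -0.05628507  0.028     ]
```

```bash
cat >> h.py <<'E'
from scipy.spatial.transform import Rotation as Ro
def pose():
    s=observe();q=s["ee_rot"];return s["tcp_pos"],Ro.from_quat([q[1],q[2],q[3],q[0]]),s
MOUTH=np.array([.590,-.074,0]);YAW=np.radians(-23.2)
def H(x,y,z):
    c,s=np.cos(YAW),np.sin(YAW);return MOUTH+[c*x-s*y,s*x+c*y,z]
def go(target,zang):
    """target world pos; tool x down, tool z at world yaw zang deg"""
    p,R,s=pose();a=np.radians(zang)
    x=np.array([0,0,-1.]);z=np.array([np.cos(a),np.sin(a),0]);y=np.cross(z,x)
    Rt=Ro.from_matrix(np.stack([x,y,z],1));dR=R.inv()*Rt
    d=target-p
    print("t",s["clock"],"tcp",p.round(4),"zyaw",np.degrees(np.arctan2(*R.as_matrix()[1::-1,2])).round(2),"j",s["joint_positions"].round(3))
    print("rotvec deg",np.degrees(dR.as_rotvec()).round(2)," shift before turn mm",(R.inv().apply(d)*1e3).round(1)," shift after turn mm",(Rt.inv().apply(d)*1e3).round(1))
    print("F",s["ft_force"].round(1),"w",s["width"])
E
python3 - <<'E'
from h import *
go(H(.102,0,.15),-23.2+90);go(H(.102,0,.15),-23.2-90)
print(pose()[1].as_matrix().round(3))
E
```

```text
t 0.15 tcp [ 0.1554 -0.5009  0.2307] zyaw -72.76 j [-1.27   0.261 -0.139  1.173  0.     1.571]
rotvec deg [-1.3956e+02 -4.0000e-02 -1.1000e-01]  shift before turn mm [  81.   619.2 -212.7]  shift after turn mm [  80.7 -333.3  563.6]
F [-0.3 -0.1 -0. ] w 1.0004466752556096
t 0.15 tcp [ 0.1554 -0.5009  0.2307] zyaw -72.76 j [-1.27   0.261 -0.139  1.173  0.     1.571]
rotvec deg [ 4.044e+01 -8.000e-02  3.000e-02]  shift before turn mm [  81.   619.2 -212.7]  shift after turn mm [  80.7  333.3 -563.6]
F [-0.3 -0.1 -0. ] w 1.0004466752556096
[[-0.     0.955  0.296]
 [ 0.001  0.296 -0.955]
 [-1.     0.    -0.002]]
```

```bash
cat >> h.py <<'E'
def rows(d,turn,n,g):
    """world displacement d (m), turn deg about tool x, n rows"""
    R=pose()[1]
    for i in range(n):
        Ri=R*Ro.from_rotvec([np.radians(turn*i/n),0,0])
        v=Ri.inv().apply(np.array(d)/n);print([g]+v.round(4).tolist()+[round(turn/n,2),0,0])
E
python3 - <<'E'
from h import *
p=pose()[0];rows(H(.102,0,.19)-p,-139.6,14,255)
E
```

```text
[255, 0.0029, 0.0442, -0.0152, -9.97, 0, 0]
[255, 0.0029, 0.0462, -0.0073, -9.97, 0, 0]
[255, 0.0029, 0.0468, 0.0008, -9.97, 0, 0]
[255, 0.0029, 0.0459, 0.0089, -9.97, 0, 0]
[255, 0.0029, 0.0437, 0.0167, -9.97, 0, 0]
[255, 0.0029, 0.0401, 0.024, -9.97, 0, 0]
[255, 0.0029, 0.0354, 0.0306, -9.97, 0, 0]
[255, 0.0029, 0.0295, 0.0363, -9.97, 0, 0]
[255, 0.0029, 0.0228, 0.0408, -9.97, 0, 0]
[255, 0.0029, 0.0154, 0.0442, -9.97, 0, 0]
[255, 0.0029, 0.0075, 0.0462, -9.97, 0, 0]
[255, 0.0029, -0.0006, 0.0468, -9.97, 0, 0]
[255, 0.0029, -0.0087, 0.046, -9.97, 0, 0]
[255, 0.0029, -0.0165, 0.0438, -9.97, 0, 0]
```

>>> jog_arm(
  motion=[
    [255, 0.003, 0.044, -0.015, -10, 0, 0],
    [255, 0.003, 0.046, -0.007, -10, 0, 0],
    [255, 0.003, 0.047, 0.001, -10, 0, 0],
    [255, 0.003, 0.046, 0.009, -10, 0, 0],
    [255, 0.003, 0.044, 0.017, -10, 0, 0],
    [255, 0.003, 0.04, 0.024, -10, 0, 0],
    [255, 0.003, 0.035, 0.031, -10, 0, 0],
    [255, 0.003, 0.03, 0.036, -10, 0, 0],
  ],
)

```text
clock: 1.15
tcp_pos: [0.4588, -0.2795, 0.207]
ee_rot: [0.705, -0.047, 0.706, 0.047]
ft_force: [-0.2, -0.3, 1.1]
width: -0.001
```

>>> jog_arm(
  motion=[
    [255, 0.003, 0.023, 0.041, -10, 0, 0],
    [255, 0.003, 0.015, 0.044, -10, 0, 0],
    [255, 0.003, 0.008, 0.046, -10, 0, 0],
    [255, 0.003, -0.001, 0.047, -10, 0, 0],
    [255, 0.003, -0.009, 0.046, -10, 0, 0],
    [255, 0.003, -0.016, 0.044, -9.6, 0, 0],
    [255, 0, 0, 0, 0, 0, 0],
    [255, 0, 0, 0, 0, 0, 0],
  ],
)

```text
clock: 2.15
tcp_pos: [0.6829, -0.1134, 0.1886]
ee_rot: [0.59, -0.389, 0.591, 0.39]
ft_force: [-0.4, -0.5, 0.1]
width: 0.001
```

Run:
```python
from h import *
go(H(.102,0,.15),66.8)
cv2.imwrite("pics/w1.png",camera("wrist")[:,:,::-1]);cv2.imwrite("pics/t1.png",camera("top")[:,:,::-1])
```

```text
t 2.15 tcp [ 0.6829 -0.1134  0.1886] zyaw 66.8 j [-0.164  0.574  0.251  1.25  -0.     0.24 ]
rotvec deg [ 0.   -0.05 -0.09]  shift before turn mm [38.6 -1.2 -0.3]  shift after turn mm [38.6 -1.1 -0.3]
F [-0.4 -0.5  0.1] w 0.0009038135607545372
```

View pics/w1.png

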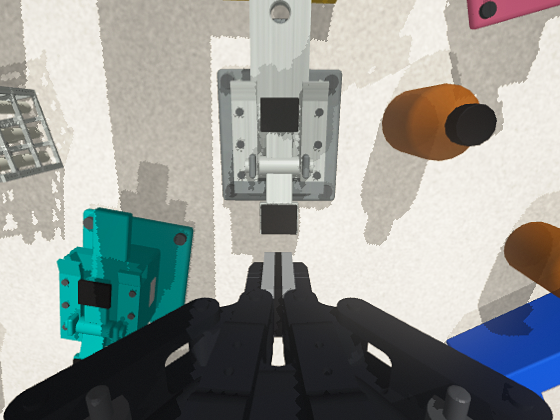

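Run:
```python
from h import *
c=calibration("wrist");im=cv2.imread("pics/w1.png")
m=(im[90:240,255:305].max(2)<60).astype(np.uint8)
n,l,st,ce=cv2.connectedComponentsWithStats(m)
for i in range(1,n):
    if st[i,4]>200: print(st[i],ce[i]+[255,90])
r=onz(c,(279.0,219),.102);k=onz(c,(279.8,114.5),.100);h=onz(c,(280.5,12),.078)
print(r,k,h)
for a,b in((r,k),(r,h),(k,h)):
  d=a-b;print(np.degrees(np.arctan2(d[1],d[0])),np.hypot(*d[:2]))
# edges of plate left/right at two rows
for row in (30,55,85):
  g=im[row,225:335].astype(int).sum(1);print(row,g.tolist())
```

```text
[   6    8   38   34 1261] [279.07533703 114.42030135]
[  6 115  35  29 394] [270.4213198  218.16243655]
[ 0.68633305 -0.11403927  0.102     ] [ 0.61548679 -0.08302767  0.1       ] [ 0.5511776  -0.05482217  0.078     ]
-23.640482125231348 0.07733635036305736
-23.66017965849102 0.14755900693154816
-23.681872587895306 0.0702226661717916
30 [541, 533, 515, 511, 510, 513, 519, 532, 541, 552, 554, 548, 544, 538, 528, 515, 518, 525, 530, 532, 538, 545, 551, 549, 571, 584, 591, 600, 608, 615, 611, 601, 587, 592, 599, 608, 601, 595, 591, 593, 609, 610, 601, 591, 605, 616, 603, 593, 586, 589, 598, 607, 594, 592, 594, 599, 603, 608, 605, 596, 603, 606, 606, 604, 598, 607, 602, 596, 575, 588, 603, 594, 596, 597, 605, 599, 592, 593, 589, 588, 592, 595, 603, 612, 629, 534, 427, 431, 432, 440, 448, 447, 441, 436, 431, 434, 430, 435, 440, 451, 458, 459, 455, 440, 510, 667, 656, 645, 645, 654]
55 [714, 716, 716, 712, 703, 696, 691, 696, 704, 702, 700, 700, 704, 707, 713, 716, 718, 717, 714, 713, 713, 710, 702, 698, 694, 622, 586, 600, 609, 616, 614, 608, 591, 593, 600, 605, 601, 597, 592, 598, 605, 
[... 198 characters left out ...]
, 530, 531, 537, 601, 649, 646, 649, 660, 653, 648, 647, 653, 649, 640, 642, 639, 642, 648, 648, 642, 639, 639, 642, 645, 641, 637, 634, 640, 651]
85 [293, 293, 282, 284, 278, 482, 554, 547, 546, 548, 544, 544, 546, 547, 547, 547, 547, 546, 546, 544, 544, 546, 544, 546, 548, 548, 545, 548, 550, 553, 515, 460, 510, 525, 532, 529, 531, 527, 526, 526, 529, 531, 531, 530, 543, 550, 540, 527, 512, 524, 524, 526, 519, 523, 530, 533, 534, 530, 522, 518, 518, 525, 525, 522, 523, 522, 516, 502, 519, 526, 517, 518, 520, 524, 519, 516, 521, 396, 439, 451, 452, 448, 449, 398, 441, 448, 446, 447, 447, 448, 448, 449, 449, 452, 449, 448, 450, 451, 455, 455, 454, 457, 457, 467, 292, 264, 265, 264, 271, 270]
```

```bash
sed -i 's/^MOUTH=.*/MOUTH=np.array([.5926,-.0730,0]);YAW=np.radians(-23.65)/' h.py
python3 - <<'E'
from h import *
go(H(.102,0,.112),66.35)
E
```

```text
t 2.25 tcp [ 0.6826 -0.1142  0.1893] zyaw 66.75 j [-0.166  0.572  0.251  1.25  -0.     0.24 ]
rotvec deg [ 0.4  -0.03 -0.04]  shift before turn mm [77.3 -3.1  1.6]  shift after turn mm [77.3 -3.1  1.6]
F [-0.6  0.1 -0.4] w -0.0018402885244849763
```

>>> jog_arm(
  motion=[
    [255, 0.035, -0.003, 0.001, 0.4, 0, 0],
    [255, 0.035, 0, 0, 0, 0, 0],
    [255, 0.01, 0, 0, 0, 0, 0],
    [255, 0.005, 0, 0, 0, 0, 0],
    [255, 0.005, 0, 0, 0, 0, 0],
    [255, 0.005, 0, 0, 0, 0, 0],
    [255, 0.004, 0, 0, 0, 0, 0],
    [255, 0, 0, 0, 0, 0, 0],
  ],
)

```text
clock: 3.25
tcp_pos: [0.6895, -0.1149, 0.0924]
ee_rot: [0.593, -0.389, 0.59, 0.385]
ft_force: [3.7, -2.8, 4.3]
width: -0.003
```

>>> jog_arm(
  motion=[
    [255, 0.003, 0, 0, 0, 0, 0],
    [255, 0.003, 0, 0, 0, 0, 0],
    [255, 0, 0, 0, 0, 0, 0],
  ],
)

```text
clock: 3.62
tcp_pos: [0.6898, -0.1149, 0.0888]
ee_rot: [0.594, -0.39, 0.59, 0.385]
ft_force: [2.5, -3.2, 15.8]
width: -0.002
```

Run:
```python
from h import *
go(H(.102,0,.112),66.35)
cv2.imwrite("pics/w2.png",camera("wrist")[:,:,::-1])
```

```text
t 3.625 tcp [ 0.6898 -0.1149  0.0888] zyaw 66.42 j [-1.640e-01  6.290e-01  8.800e-02  1.021e+00 -1.000e-03  2.470e-01]
rotvec deg [0.07 0.05 0.49]  shift before turn mm [-23.2   3.7  -0.6]  shift after turn mm [-23.2   3.9  -0.6]
F [ 2.5 -3.2 15.8] w -0.002342615306830516
```

View pics/w2.png

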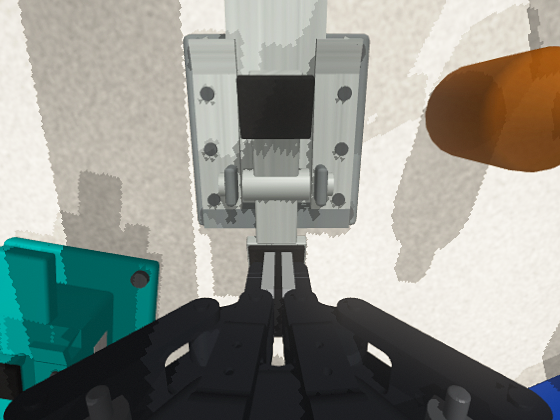

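The force rose to 16 N at z=0.089, so the rocker is at its end of travel. In the picture the front pad at (276,107) looks raised. I'll back off and open over the fork.

>>> jog_arm(
  motion=[
    [255, -0.02, 0, 0, 0, 0, 0],
    [200, -0.06, 0.0, 0, 0, 0, 0],
    [100, -0.02, 0.03, 0, 0, 0, 0],
    [100, 0, 0.05, 0, 0, 0, 0],
    [100, 0, 0.05, 0, 0, 0, 0],
    [100, 0, 0, 0, 0, 0, 0],
  ],
)

```text
clock: 4.42
tcp_pos: [0.5608, -0.0595, 0.183]
ee_rot: [0.589, -0.385, 0.593, 0.39]
ft_force: [0.3, -0.2, 1.2]
width: 0.608
```

Run:
```python
from h import *
go(H(-.05,0,.12),66.35)
cv2.imwrite("pics/w3.png",camera("wrist")[:,:,::-1])
s=camera("side")[:,:,::-1];zoom(s,190,130,330,235,"pics/s3.png")
```

```text
t 4.425 tcp [ 0.5608 -0.0595  0.183 ] zyaw 66.53 j [-1.070e-01  3.570e-01 -1.260e-01  1.097e+00  1.000e-03  3.030e-01]
rotvec deg [ 0.18 -0.07 -0.52]  shift before turn mm [63.1 14.9  0.5]  shift after turn mm [63.  15.4  0.4]
F [ 0.3 -0.2  1.2] w 0.6077145040840489
pics/s3.png 5.714285714285714
```

View pics/s3.png

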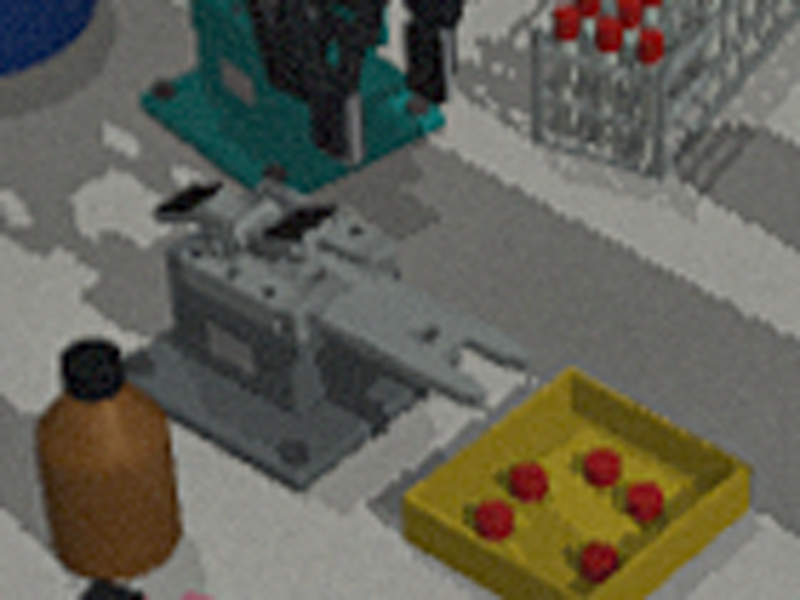

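View pics/w3.png

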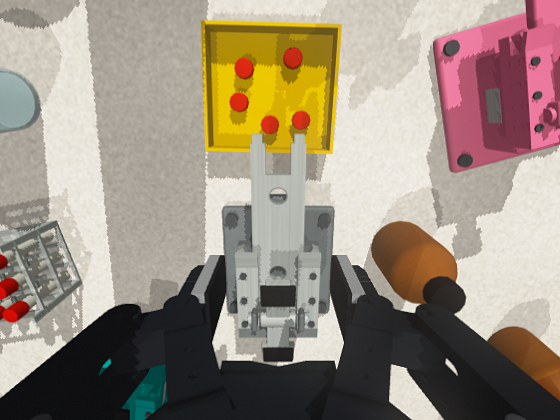

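>>> jog_arm(
  motion=[
    [85, 0.04, 0.017, 0, 0, 0, 0],
    [85, 0.04, 0, 0, 0, 0, 0.3],
    [85, 0.035, 0, 0, 0, 0, 0],
    [85, 0.016, 0, 0, 0, 0, 0],
    [255, 0, 0, 0, 0, 0, 0],
    [255, 0, 0, 0, 0, 0, 0],
    [255, 0, 0, 0, 0, 0, 0],
  ],
)

```text
clock: 5.4
tcp_pos: [0.5524, -0.0549, 0.0538]
ee_rot: [0.591, -0.386, 0.592, 0.389]
ft_force: [0.1, -0.3, -4.6]
width: 0.499
```

Run:
```python
from h import *
go(H(-.052,0,.052),66.35)
cv2.imwrite("pics/w4.png",camera("wrist")[:,:,::-1])
```

```text
t 5.4 tcp [ 0.5524 -0.0549  0.0538] zyaw 66.43 j [-0.1    0.446 -0.354  0.774  0.002  0.311]
rotvec deg [ 0.08  0.03 -0.25]  shift before turn mm [ 1.8  7.9 -0.5]  shift after turn mm [ 1.8  8.  -0.5]
F [ 0.1 -0.3 -4.6] w 0.4993522104366851
```

View pics/w4.png

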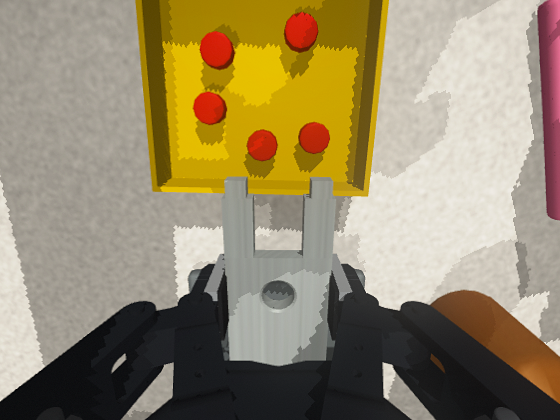

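>>> jog_arm(
  motion=[
    [255, 0, 0.008, 0, 0, 0, 0],
    [255, 0, 0.012, 0, 0, 0, 0],
    [255, 0, 0.012, 0, 0, 0, 0],
    [255, 0, 0.008, 0, 0, 0, 0],
    [255, 0, 0, 0, 0, 0, 0],
    [255, 0, 0, 0, 0, 0, 0],
  ],
)

```text
clock: 6.2
tcp_pos: [0.5155, -0.0389, 0.0537]
ee_rot: [0.591, -0.386, 0.592, 0.389]
ft_force: [0.2, 0.5, -4.4]
width: 0.497
```

Run:
```python
from h import *
go(H(-.044,0,.054),66.35)
c=calibration("wrist");cv2.imwrite("pics/w5.png",camera("wrist")[:,:,::-1])
```

```text
t 6.2 tcp [ 0.5155 -0.0389  0.0537] zyaw 66.44 j [-0.076  0.392 -0.45   0.733  0.002  0.335]
rotvec deg [ 0.09  0.01 -0.24]  shift before turn mm [ -0.4 -40.3  -0.4]  shift after turn mm [ -0.3 -40.3  -0.4]
F [ 0.2  0.5 -4.4] w 0.49726555835143754
```

View pics/w5.png

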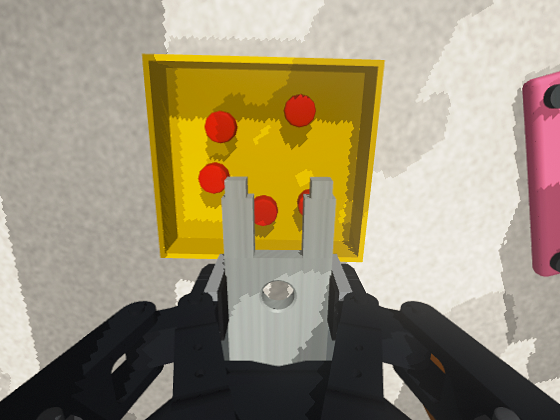

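>>> jog_arm(
  motion=[
    [90, 0, 0, 0, 0, 0, 0],
    [90, 0, 0, 0, 0, 0, 0],
    [90, 0, -0.018, 0, 0, 0, 0],
    [90, 0, -0.018, 0, 0, 0, 0],
    [90, 0, -0.018, 0, 0, 0, 0],
    [90, 0, 0, 0, 0, 0, 0],
  ],
)

```text
clock: 7.0
tcp_pos: [0.5663, -0.0609, 0.0535]
ee_rot: [0.591, -0.386, 0.592, 0.388]
ft_force: [0.3, 0.6, 0.3]
width: 0.649
```

Run:
```python
from h import *
go(H(-.030,0,.053),66.35)
c=calibration("wrist");cv2.imwrite("pics/w6.png",camera("wrist")[:,:,::-1])
```

```text
t 7.0 tcp [ 0.5663 -0.0609  0.0535] zyaw 66.4 j [-0.108  0.467 -0.319  0.788  0.002  0.304]
rotvec deg [ 0.05  0.04 -0.17]  shift before turn mm [ 0.5  1.1 -0.5]  shift after turn mm [ 0.5  1.1 -0.5]
F [0.3 0.6 0.3] w 0.6487836467985936
```

View pics/w6.png

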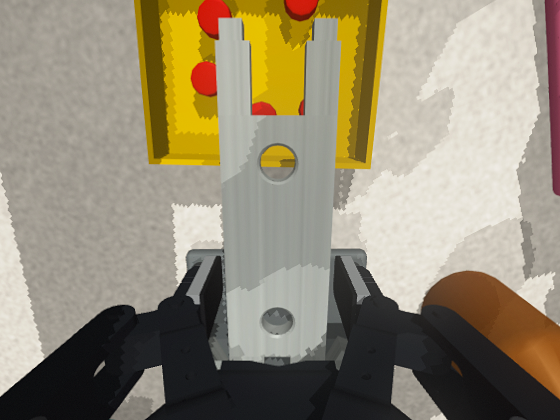

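>>> jog_arm(
  motion=[
    [255, 0, 0, 0, 0, 0, 0],
    [255, 0, 0, 0, 0, 0, 0],
    [255, 0, 0.005, 0, 0, 0, 0],
    [255, 0, 0.012, 0, 0, 0, 0],
    [255, 0, 0.016, 0, 0, 0, 0],
    [255, 0, 0.016, 0, 0, 0, 0],
    [255, 0, 0.02, 0, 0, 0, 0],
    [255, 0, 0, 0, 0, 0, 0],
  ],
)

```text
clock: 8.05
tcp_pos: [0.4975, -0.032, 0.0528]
ee_rot: [0.589, -0.385, 0.594, 0.39]
ft_force: [0.7, -0.6, -2.7]
width: 0.502
```

Run:
```python
from h import *
go(H(-.030,0,.053),66.35)
c=calibration("wrist");cv2.imwrite("pics/w7.png",camera("wrist")[:,:,::-1])
```

```text
t 8.05 tcp [ 0.4975 -0.032   0.0528] zyaw 66.49 j [-0.066  0.37  -0.49   0.72   0.002  0.345]
rotvec deg [ 0.14 -0.09 -0.56]  shift before turn mm [ -1.  -73.6   0.4]  shift after turn mm [ -0.2 -73.6   0.6]
F [ 0.7 -0.6 -2.7] w 0.5019405456216336
```

View pics/w7.png

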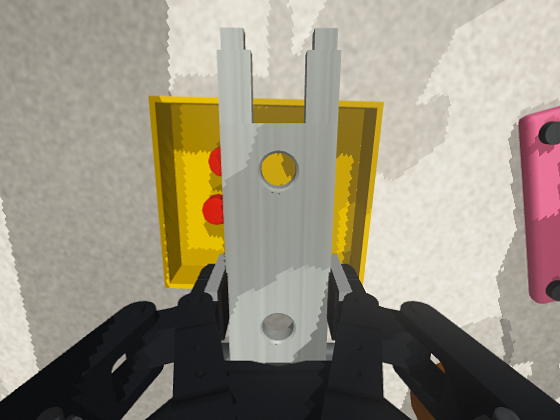

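>>> jog_arm(
  motion=[
    [255, 0, 0.02, 0, 0, 0, 0],
    [255, -0.01, 0.02, 0, 0, 0, 0],
    [255, -0.025, 0, 0, 0, 0, 0],
    [255, -0.025, 0, 0, -10, 0, 0],
    [255, -0.025, 0, 0, -10, 0, 0],
    [255, -0.02, 0, 0, -10, 0, 0],
    [255, 0, 0, 0, -10, 0, 0],
    [255, 0, 0, 0, -10, 0, 0],
  ],
)

```text
clock: 9.1
tcp_pos: [0.4662, -0.0173, 0.1592]
ee_rot: [0.371, -0.601, 0.371, 0.603]
ft_force: [-1.5, 0.6, -3.1]
width: 0.499
```

>>> jog_arm(
  motion=[
    [255, 0, 0, 0, -10, 0, 0],
    [255, 0, 0, 0, -10, 0, 0],
    [255, 0, 0, 0, -10, 0, 0],
    [255, 0, 0, 0, -10, 0, 0],
    [255, 0, 0, 0, -10, 0, 0],
    [255, 0, 0, 0, -10, 0, 0],
    [255, 0, 0, 0, -10, 0, 0],
    [255, 0, 0, 0, -10, 0, 0],
  ],
)

```text
clock: 10.1
tcp_pos: [0.4658, -0.0172, 0.1587]
ee_rot: [-0.102, -0.698, -0.104, 0.701]
ft_force: [-0.1, -0.3, -4.0]
width: 0.504
```

>>> jog_arm(
  motion=[
    [255, 0, 0, 0, -10, 0, 0],
    [255, 0, 0, 0, -10, 0, 0],
    [255, 0, 0, 0, -10, 0, 0],
    [255, 0, 0, 0, -10, 0, 0],
    [255, 0, 0, 0, -10, 0, 0],
    [255, 0, 0, 0, 0, 0, 0],
  ],
)

```text
clock: 10.85
tcp_pos: [0.4656, -0.0172, 0.1587]
ee_rot: [-0.385, -0.591, -0.388, 0.593]
ft_force: [0.1, 0.3, -3.8]
width: 0.503
```

Run:
```python
from h import *
go(H(-.129,0,.16),66.35+180)
c=calibration("wrist");cv2.imwrite("pics/w8.png",camera("wrist")[:,:,::-1])
s=camera("side")[:,:,::-1];zoom(s,170,110,370,260,"pics/s8.png")
```

```text
t 10.85 tcp [ 0.4656 -0.0172  0.1587] zyaw -113.7 j [-3.800e-02  2.090e-01 -4.050e-01  9.610e-01  2.000e-03 -2.766e+00]
rotvec deg [-0.05 -0.    0.28]  shift before turn mm [-1.3  9.7  0.2]  shift after turn mm [-1.3  9.7  0.2]
F [ 0.1  0.3 -3.8] w 0.5027006871475158
pics/s8.png 4.0
```

View pics/w8.png

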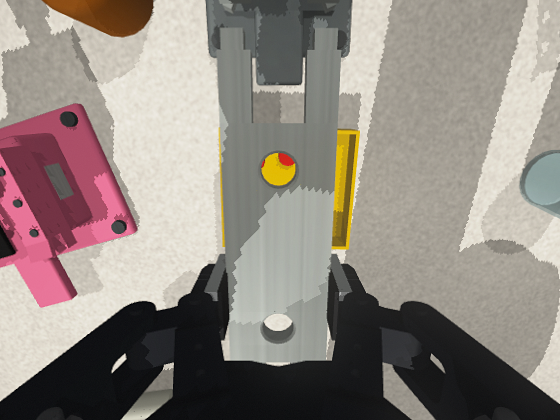

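View pics/s8.png

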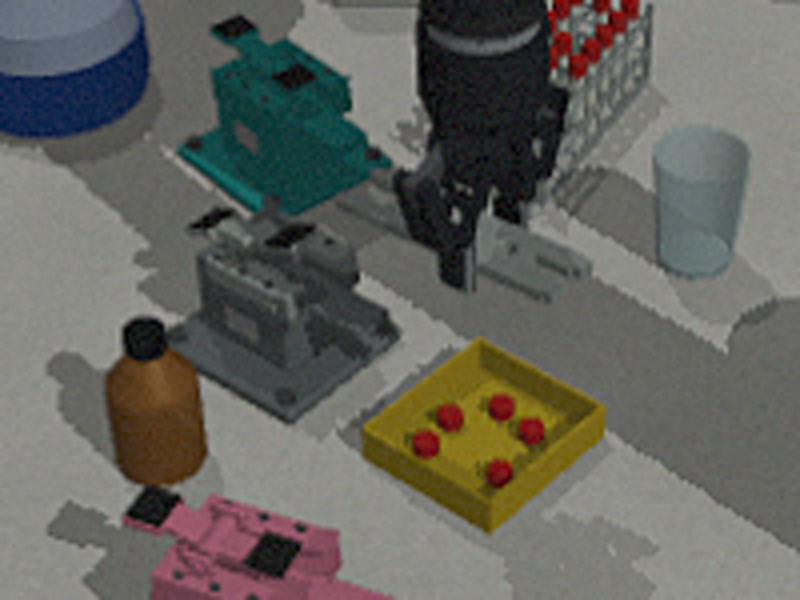

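```bash
cat > pl.py <<'E'
from h import *
def plate(name):
    im=cv2.imread(name);g=cv2.GaussianBlur(im,(1,5),0).astype(float)
    c=calibration("wrist");p,R,s=pose();T=c["world_to_cam"]
    for row in (60,90,110,130,150,200,225,250):
        def edge(a,b):
            d=np.abs(np.diff(g[row,a:b],axis=0)).sum(1);i=int(d.argmax());return a+i+.5
        l=edge(205,238);r=edge(322,352)
        # two rays: points at equal depth in tool frame along jaw axis, 44 apart
        o,dl=ray(c,(l,row));o,dr=ray(c,(r,row))
        tl,tr,o_=R.inv().apply(dl),R.inv().apply(dr),R.inv().apply(o-p)
        # scale to unit tool-x
        k=np.linalg.solve(np.stack([tl,-tr],1)[[0,2]] , [0,0.044]) if 0 else None
        tl/=tl[0];tr/=tr[0];D=.044/abs(tl[2]-tr[2]);P=o_+D*(tl+tr)/2
        print(row,l,r,"tool x,y,z mm",(P*1e3).round(1))
    for nm,uv in (("widehole",(278.5,169.5)),("narrowhole",(278,327))):pass
E
python3 -c "
from pl import *
plate('pics/w8.png')"
```

```text
60 216.5 340.5 tool x,y,z mm [-20.4  93.8  -0.5]
90 217.5 338.5 tool x,y,z mm [-20.4  83.8  -0.7]
110 221.5 337.5 tool x,y,z mm [-17.3  76.9  -0.1]
130 218.5 336.5 tool x,y,z mm [-21.6  69.7  -0.9]
150 218.5 347.5 tool x,y,z mm [-33.8  63.7   1. ]
200 222.5 349.5 tool x,y,z mm [-37.1  46.9   2.1]
225 223.5 350.5 tool x,y,z mm [-39.7  38.6   2.4]
250 224.5 345.5 tool x,y,z mm [-37.3  28.1   1.8]
```

```bash
sed -i 's/edge(322,352)/edge(324,343)/;s/edge(205,238)/edge(212,236)/' pl.py
python3 -c "
from pl import *
plate('pics/w8.png');print(); plate('pics/w7.png')
im=cv2.imread('pics/w8.png');print(im[200,210:240].sum(1).tolist(),im[200,318:350].astype(int).sum(1).tolist())
c=calibration('wrist');p,R,s=pose()
for x in(-20.5,-22.5,-24.5):
  z=p[2]-x/1e3
  print(x,[(R.inv().apply(onz(c,u,z)-p)*1e3).round(1).tolist() for u in ((278.5,169.5),(278,323.),(280,28.))])
"
python3 - <<'E'
import cv2
from h import zoom
zoom(cv2.imread("pics/w8.png"),200,130,360,370-120,"pics/w8z.png")
E
```

```text
60 216.5 340.5 tool x,y,z mm [-20.4  93.8  -0.5]
90 217.5 338.5 tool x,y,z mm [-20.4  83.8  -0.7]
110 221.5 337.5 tool x,y,z mm [-17.3  76.9  -0.1]
130 218.5 336.5 tool x,y,z mm [-21.6  69.7  -0.9]
150 218.5 335.5 tool x,y,z mm [-22.7  62.4  -1.1]
200 222.5 333.5 tool x,y,z mm [-22.   42.8  -0.7]
225 223.5 332.5 tool x,y,z mm [-22.8  32.5  -0.7]
250 224.5 330.5 tool x,y,z mm [-22.5  21.4  -0.9]

60 216.5 340.5 tool x,y,z mm [-20.4  93.8  -0.5]
90 217.5 339.5 tool x,y,z mm [-21.4  83.7  -0.5]
110 218.5 337.5 tool x,y,z mm [-20.5  76.8  -0.7]
130 219.5 337.5 tool x,y,z mm [-21.6  69.7  -0.5]
150 220.5 335.5 tool x,y,z mm [-20.6  62.2  -0.7]
200 222.5 333.5 tool x,y,z mm [-22.   42.8  -0.7]
225 223.5 332.5 tool x,y,z mm [-22.8  32.5  -0.7]
250 224.5 330.5 tool x,y,z mm [-22.5  21.4  -0.9]
[672, 677, 680, 680, 661, 611, 599, 600, 608, 611, 572, 451, 386, 370, 361, 363, 368, 373, 373, 377, 373, 376, 380, 377, 375, 369, 364, 359, 360, 364] [502, 504, 504, 500, 497, 496, 499, 505, 505, 510, 513, 515, 520, 528, 529, 532, 474, 417, 421, 422, 384, 379, 383, 379, 381, 358, 253, 232, 238, 233, 235, 219]
-20.5 [[-20.8, 54.7, -0.5], [-20.4, -16.0, -0.7], [-21.0, 103.8, 0.0]]
-22.5 [[-22.8, 55.1, -0.5], [-22.4, -14.5, -0.7], [-23.0, 103.3, -0.0]]
-24.5 [[-24.8, 55.4, -0.5], [-24.4, -12.9, -0.7], [-25.0, 102.8, -0.0]]
pics/w8z.png 5.0
```

View pics/w8z.png

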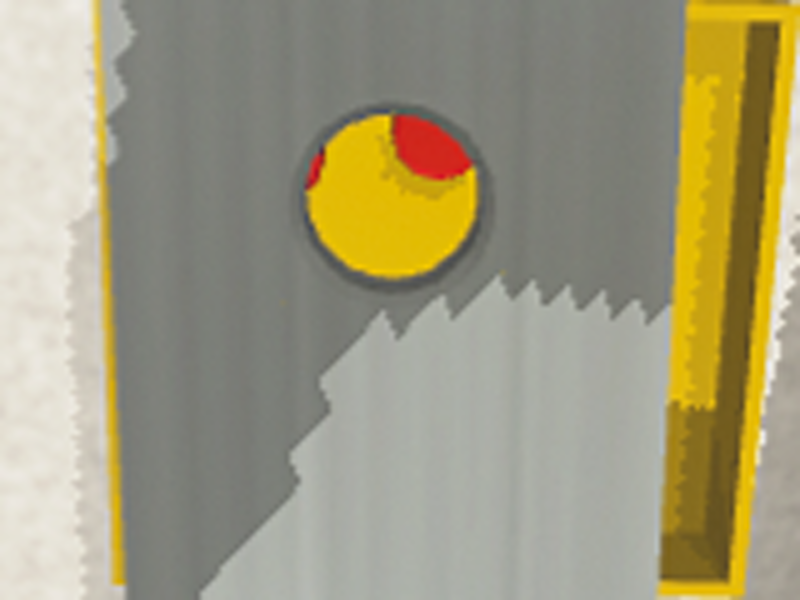

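```bash
python3 -c "
from pl import *
plate('pics/w6.png')"
```

```text
60 214.5 339.5 tool x,y,z mm [-21.3  93.7  -1. ]
90 216.5 338.5 tool x,y,z mm [-21.4  83.7  -0.9]
110 217.5 337.5 tool x,y,z mm [-21.5  76.8  -0.9]
130 218.5 336.5 tool x,y,z mm [-21.6  69.7  -0.9]
150 218.5 335.5 tool x,y,z mm [-22.7  62.4  -1.1]
200 221.5 332.5 tool x,y,z mm [-22.   42.8  -1.1]
225 219.5 331.5 tool x,y,z mm [-26.   33.7  -1.7]
250 223.5 330.5 tool x,y,z mm [-23.6  21.9  -1.1]
```

>>> jog_arm(
  motion=[
    [255, 0.03, 0.002, 0, 0, 0, 0.2],
    [255, 0.03, 0, 0, 0, 0, 0],
    [255, 0.025, 0, 0, 0, 0, 0],
    [255, 0.01, 0, 0, 0, 0, 0],
    [255, 0, 0, 0, 0, 0, 0],
    [255, 0, 0, 0, 0, 0, 0],
  ],
)

```text
clock: 11.7
tcp_pos: [0.4677, -0.0178, 0.0647]
ee_rot: [0.387, 0.592, 0.387, -0.591]
ft_force: [-0.4, 1.3, -3.4]
width: 0.502
```

Run:
```python
from h import *
go(H(-.125,0.0002,.0543),66.35+180)
cv2.imwrite("pics/w9.png",camera("wrist")[:,:,::-1])
s=camera("side")[:,:,::-1];zoom(s,215,140,315,215,"pics/s9.png")
```

```text
t 11.7 tcp [ 0.4677 -0.0178  0.0647] zyaw -113.59 j [-3.800e-02  3.050e-01 -5.550e-01  7.100e-01  1.000e-03 -2.768e+00]
rotvec deg [ 0.06 -0.04 -0.  ]  shift before turn mm [10.4 11.5  0.3]  shift after turn mm [10.4 11.5  0.3]
F [-0.4  1.3 -3.4] w 0.50235095215322
pics/s9.png 8.0
```

View pics/w9.png

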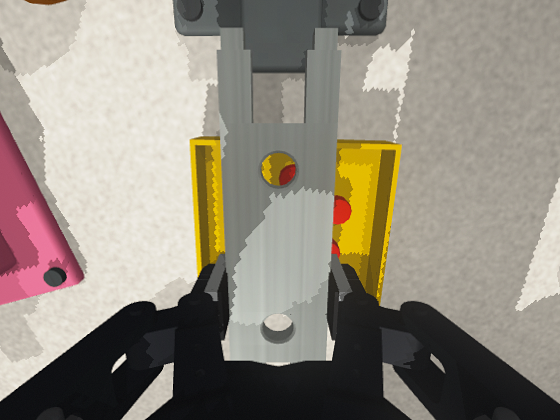

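View pics/s9.png

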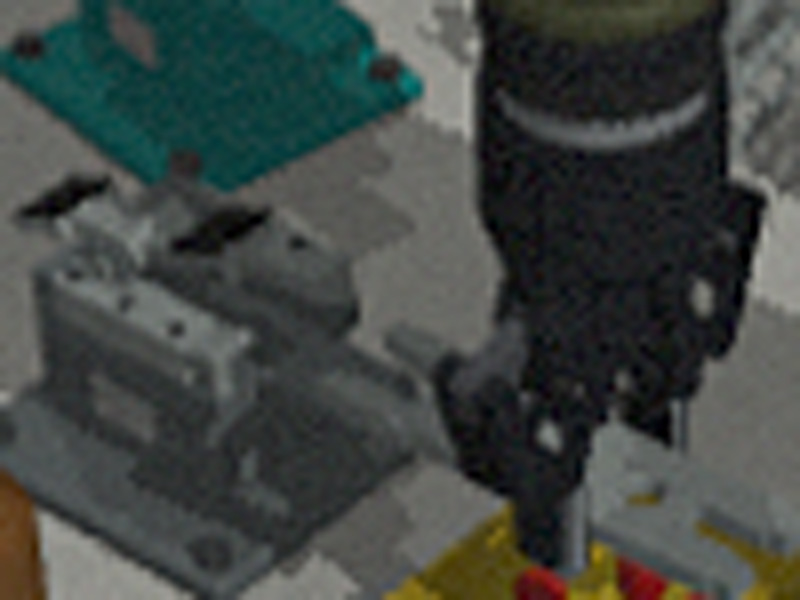

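>>> jog_arm(
  motion=[
    [255, 0.005, 0, 0, 0, 0, 0],
    [255, 0.003, 0, 0, 0, 0, 0],
    [255, 0.001, 0.006, 0, 0, 0, 0],
    [255, 0, 0.008, 0, 0, 0, 0],
    [255, 0, 0, 0, 0, 0, 0],
  ],
)

```text
clock: 12.42
tcp_pos: [0.4815, -0.0238, 0.0552]
ee_rot: [0.387, 0.592, 0.387, -0.591]
ft_force: [0.8, -0.7, -1.4]
width: 0.499
```

>>> jog_arm(
  motion=[
    [255, 0, 0.008, 0, 0, 0, 0],
    [255, 0, 0.008, 0, 0, 0, 0],
    [255, 0, 0.008, 0, 0, 0, 0],
    [255, 0, 0.004, 0, 0, 0, 0],
    [255, 0, 0, 0, 0, 0, 0],
  ],
)

```text
clock: 13.05
tcp_pos: [0.5063, -0.0349, 0.0548]
ee_rot: [-0.387, -0.592, -0.387, 0.592]
ft_force: [1.1, -0.2, -1.4]
width: 0.499
```

Run:
```python
from h import *
go(H(-.080,0.0002,.0543),66.35+180)
cv2.imwrite("pics/w10.png",camera("wrist")[:,:,::-1])
```

```text
t 13.05 tcp [ 0.5063 -0.0349  0.0548] zyaw -113.58 j [-0.069  0.374 -0.476  0.721  0.    -2.799]
rotvec deg [ 0.07 -0.01  0.01]  shift before turn mm [ 0.5 14.4  0.1]  shift after turn mm [ 0.5 14.4  0.1]
F [ 1.1 -0.2 -1.4] w 0.49916083250520416
```

View pics/w10.png

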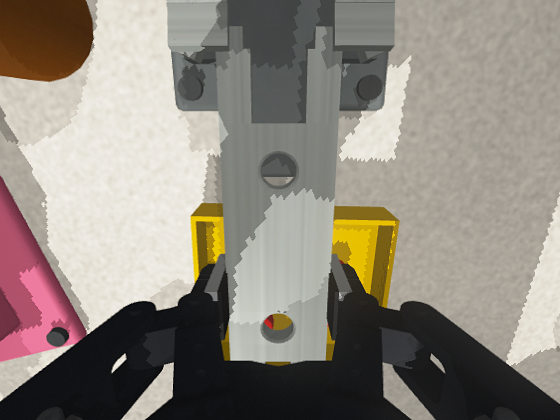

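>>> jog_arm(
  motion=[
    [255, 0, 0.005, 0, 0, 0, 0],
    [255, 0, 0.005, 0, 0, 0, 0],
    [255, 0, 0.005, 0, 0, 0, 0],
    [255, 0, 0, 0, 0, 0, 0],
  ],
)

```text
clock: 13.6
tcp_pos: [0.5201, -0.0409, 0.0548]
ee_rot: [0.387, 0.592, 0.387, -0.592]
ft_force: [1.8, -0.2, -0.6]
width: 0.503
```

>>> jog_arm(
  motion=[
    [255, 0, 0.007, 0, 0, 0, 0],
    [255, 0, 0.008, 0, 0, 0, 0],
    [255, 0, 0.008, 0, 0, 0, 0],
    [255, 0, 0.007, 0, 0, 0, 0],
    [255, 0, 0, 0, 0, 0, 0],
  ],
)

```text
clock: 14.22
tcp_pos: [0.5479, -0.053, 0.0548]
ee_rot: [0.387, 0.592, 0.387, -0.592]
ft_force: [1.0, -0.8, -0.7]
width: 0.5
```

Run:
```python
from h import *
go(H(-.030,0.0002,.0543),66.35+180)
cv2.imwrite("pics/w11.png",camera("wrist")[:,:,::-1])
```

```text
t 14.225 tcp [ 0.5479 -0.053   0.0548] zyaw -113.59 j [-0.097  0.436 -0.37   0.765  0.    -2.826]
rotvec deg [ 0.06 -0.01 -0.01]  shift before turn mm [ 0.5 18.9  0.2]  shift after turn mm [ 0.5 18.9  0.1]
F [ 1.  -0.8 -0.7] w 0.4997512371262865
```

View pics/w11.png

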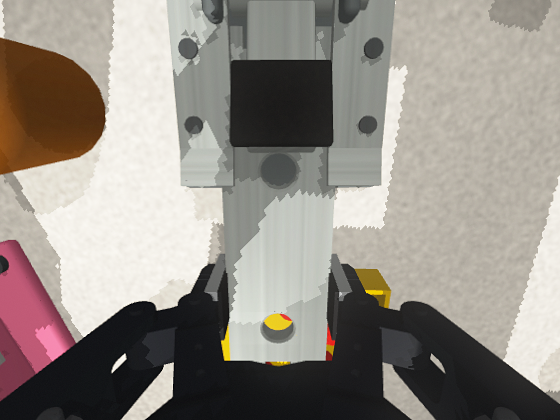

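Run:
```python
from h import *
c=calibration("wrist");T=c["world_to_cam"];print(-T[:3,:3].T@T[:3,3])
```

```text
[ 0.61711567 -0.08234137  0.19630952]
```

>>> jog_arm(
  motion=[
    [255, 0, 0.006, 0, 0, 0, 0],
    [255, 0, 0.006, 0, 0, 0, 0],
    [255, 0, 0.003, 0, 0, 0, 0],
    [255, 0, 0, 0, 0, 0, 0],
  ],
)

```text
clock: 14.78
tcp_pos: [0.5609, -0.0588, 0.0547]
ee_rot: [-0.387, -0.591, -0.388, 0.592]
ft_force: [0.5, -0.1, -1.0]
width: 0.503
```

>>> jog_arm(
  motion=[
    [255, 0, 0.002, 0, 0, 0, 0],
    [255, 0, 0.002, 0, 0, 0, 0],
    [255, 0, 0.001, 0, 0, 0, 0],
    [255, 0, 0, 0, 0, 0, 0],
  ],
)

```text
clock: 15.28
tcp_pos: [0.5649, -0.0606, 0.0546]
ee_rot: [-0.387, -0.591, -0.388, 0.592]
ft_force: [-0.6, 0.5, 0.5]
width: 0.499
```

>>> jog_arm(
  motion=[
    [255, 0, 0.001, 0, 0, 0, 0],
    [255, 0, 0.001, 0, 0, 0, 0],
    [255, 0, 0.001, 0, 0, 0, 0],
    [255, 0, 0, 0, 0, 0, 0],
  ],
)

```text
clock: 15.78
tcp_pos: [0.5668, -0.0615, 0.0543]
ee_rot: [-0.386, -0.591, -0.388, 0.592]
ft_force: [-3.1, 2.1, 1.6]
width: 0.501
```

Run:
```python
from h import *
go(H(-.030,0.0002,.0543),66.35+180)
cv2.imwrite("pics/w12.png",camera("wrist")[:,:,::-1])
```

```text
t 15.775 tcp [ 0.5668 -0.0615  0.0543] zyaw -113.55 j [-1.080e-01  4.670e-01 -3.160e-01  7.910e-01  1.000e-03 -2.839e+00]
rotvec deg [0.1  0.01 0.19]  shift before turn mm [ 0.  -1.7  0. ]  shift after turn mm [ 0.  -1.7  0. ]
F [-3.1  2.1  1.6] w 0.5006840734959375
```

View pics/w12.png

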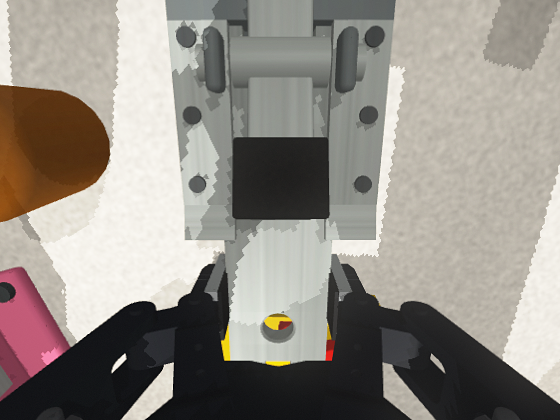

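>>> jog_arm(
  motion=[
    [255, 0, 0.001, 0, 0, 0, 0],
    [255, 0, 0.001, 0, 0, 0, 0],
    [255, 0, 0, 0, 0, 0, 0],
  ],
)

```text
clock: 16.2
tcp_pos: [0.5667, -0.0616, 0.0539]
ee_rot: [-0.386, -0.59, -0.39, 0.593]
ft_force: [-6.9, 2.6, 1.3]
width: 0.498
```

>>> jog_arm(
  motion=[
    [90, 0, 0, 0, 0, 0, 0],
    [90, 0, 0, 0, 0, 0, 0],
    [90, -0.03, 0, 0, 0, 0, 0],
    [90, -0.03, 0, 0, 0, 0, 0],
    [90, -0.04, 0, 0, 0, 0, 0],
    [255, 0, 0, 0, 0, 0, 0],
    [255, 0, 0, 0, 0, 0, 0],
    [255, 0, 0, 0, 0, 0, 0],
  ],
)

```text
clock: 17.2
tcp_pos: [0.5687, -0.0626, 0.1533]
ee_rot: [-0.386, -0.591, -0.388, 0.593]
ft_force: [0.2, -0.2, -0.2]
width: 0.017
```

Run:
```python
from h import *
go(H(.025,0.000,.125),66.35+180)
cv2.imwrite("pics/w13.png",camera("wrist")[:,:,::-1])
zoom(cv2.imread("pics/w13.png"),0,0,560,420,"pics/x.png")
s=camera("side")[:,:,::-1];zoom(s,190,130,330,235,"pics/s13.png")
```

```text
t 17.2 tcp [ 0.5687 -0.0626  0.1533] zyaw -113.57 j [-0.11   0.385 -0.163  1.027  0.    -2.84 ]
rotvec deg [0.08 0.04 0.22]  shift before turn mm [28.1 51.2  0. ]  shift after turn mm [28.3 51.1 -0. ]
F [ 0.2 -0.2 -0.2] w 0.017106971967095656
pics/x.png 1.4285714285714286
pics/s13.png 5.714285714285714
```

View pics/w13.png

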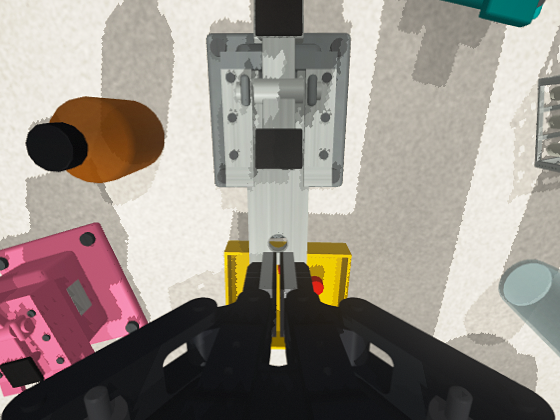

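View pics/s13.png

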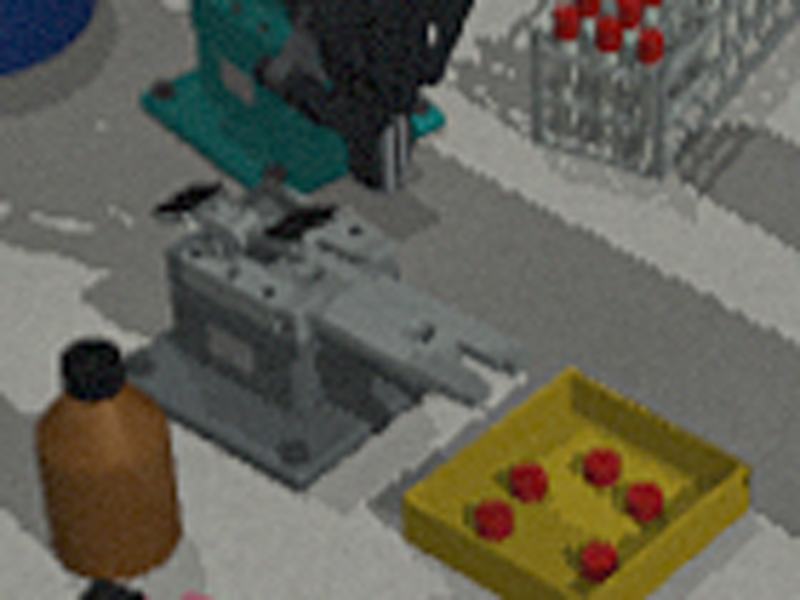

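Run:
```python
from h import *
c=calibration("wrist");p=onz(c,(278,241.5),.078);d=p-MOUTH
print(d@[np.cos(YAW),np.sin(YAW),0], d@[-np.sin(YAW),np.cos(YAW),0])
for v in (185.5,187): print(onz(c,(278,v),.084))
```

```text
-0.042610582401231265 0.0005107694943551755
[ 0.5943849  -0.07315236  0.084     ]
[ 0.59341456 -0.0727288   0.084     ]
```

>>> jog_arm(
  motion=[
    [255, 0, 0.025, 0, 0, 0, 0],
    [255, 0.01, 0.026, 0, 0, 0, 0],
    [255, 0.02, 0, 0, 0, 0, 0],
    [255, 0.006, 0, 0, 0, 0, 0],
    [255, 0.005, 0, 0, 0, 0, 0],
    [255, 0.005, 0, 0, 0, 0, 0],
    [255, 0, 0, 0, 0, 0, 0],
  ],
)

```text
clock: 18.18
tcp_pos: [0.6163, -0.0829, 0.1088]
ee_rot: [-0.387, -0.591, -0.388, 0.592]
ft_force: [0.2, 0.0, 0.7]
width: 0.001
```

>>> jog_arm(
  motion=[
    [255, 0.004, 0, 0, 0, 0, 0],
    [255, 0.004, 0, 0, 0, 0, 0],
    [255, 0.003, 0, 0, 0, 0, 0],
    [255, 0, 0, 0, 0, 0, 0],
  ],
)

```text
clock: 18.68
tcp_pos: [0.616, -0.0829, 0.097]
ee_rot: [-0.387, -0.591, -0.388, 0.592]
ft_force: [0.3, -0.2, 0.5]
width: -0.001
```

>>> jog_arm(
  motion=[
    [255, 0.003, 0, 0, 0, 0, 0],
    [255, 0.003, 0, 0, 0, 0, 0],
    [255, 0, 0, 0, 0, 0, 0],
  ],
)

```text
clock: 19.05
tcp_pos: [0.616, -0.0829, 0.0942]
ee_rot: [0.387, 0.592, 0.388, -0.592]
ft_force: [-5.8, 1.3, 17.8]
width: -0.004
```

Run:
```python
from h import *
go(H(.025,0.000,.09),66.35+180)
cv2.imwrite("pics/w14.png",camera("wrist")[:,:,::-1])
s=camera("side")[:,:,::-1];zoom(s,190,130,330,235,"pics/s14.png")
```

```text
t 19.05 tcp [ 0.616  -0.0829  0.0942] zyaw -113.56 j [-1.340e-01  5.050e-01 -1.260e-01  9.390e-01  1.000e-03 -2.864e+00]
rotvec deg [ 0.09 -0.03  0.03]  shift before turn mm [ 4.2 -0.4  0.4]  shift after turn mm [ 4.2 -0.4  0.4]
F [-5.8  1.3 17.8] w -0.0041207403430288695
pics/s14.png 5.714285714285714
```

View pics/s14.png

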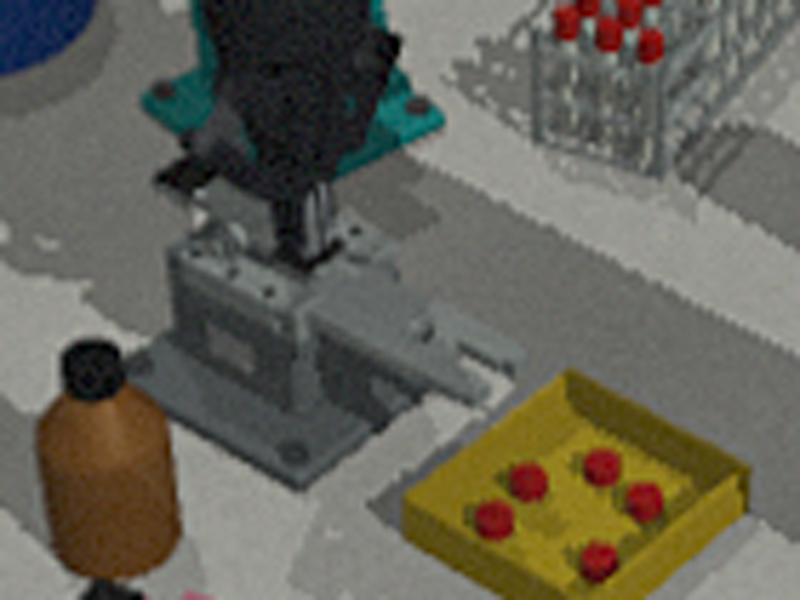

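View pics/w14.png

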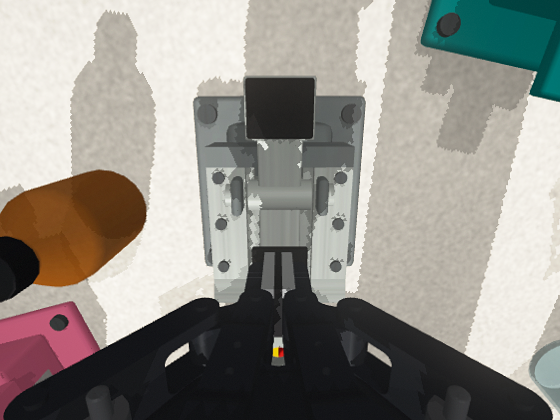

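>>> jog_arm(
  motion=[
    [255, 0.001, 0, 0, 0, 0, 0],
    [255, 0, 0, 0, 0, 0, 0],
  ],
)

```text
clock: 19.4
tcp_pos: [0.616, -0.0829, 0.0941]
ee_rot: [0.387, 0.592, 0.387, -0.591]
ft_force: [-9.0, 0.9, 23.4]
width: -0.001
```

>>> jog_arm(
  motion=[
    [255, -0.02, 0, 0, 0, 0, 0],
    [255, -0.04, 0, 0, 0, 0, 0],
    [255, -0.04, -0.05, 0, 0, 0, 0],
    [255, 0, -0.06, 0, 0, 0, 0],
    [255, 0, -0.06, 0, 0, 0, 0],
    [255, 0, -0.05, 0, 0, 0, 0],
    [255, 0, 0, 0, 0, 0, 0],
  ],
)

```text
clock: 20.27
tcp_pos: [0.4116, 0.0051, 0.1893]
ee_rot: [-0.387, -0.59, -0.389, 0.593]
ft_force: [-0.3, -0.1, 1.3]
width: 0.003
```

Run:
```python
from h import *
s=camera("side")[:,:,::-1];t=camera("top")[:,:,::-1]
cv2.imwrite("pics/side15.png",s);cv2.imwrite("pics/top15.png",t);cv2.imwrite("pics/w15.png",camera("wrist")[:,:,::-1])
zoom(s,190,145,330,250,"pics/s15.png");zoom(t,255,115,355,190,"pics/t15z.png")
def blobs(im,box):
    x0,y0,x1,y1=box;m=(im[y0:y1,x0:x1].max(2)<38).astype(np.uint8)
    n,l,st,ce=cv2.connectedComponentsWithStats(m)
    for i in range(1,n):
        if st[i,4]>12: print(st[i],ce[i]+[x0,y0])
blobs(t,(300,125,335,170));print();blobs(s,(214,150,255,180));print(observe()["ft_force"])
```

```text
pics/s15.png 5.714285714285714
pics/t15z.png 8.0
[14  5 11 10 68] [319.25       134.36764706]
[  0  30  15  15 124] [306.95967742 162.19354839]

[ 4  7 11  7 42] [222.85714286 159.95238095]
[24 20 12  8 54] [243.55555556 173.24074074]
[ 0.22135167 -0.09560045 -0.07780359]
```

View pics/s15.png

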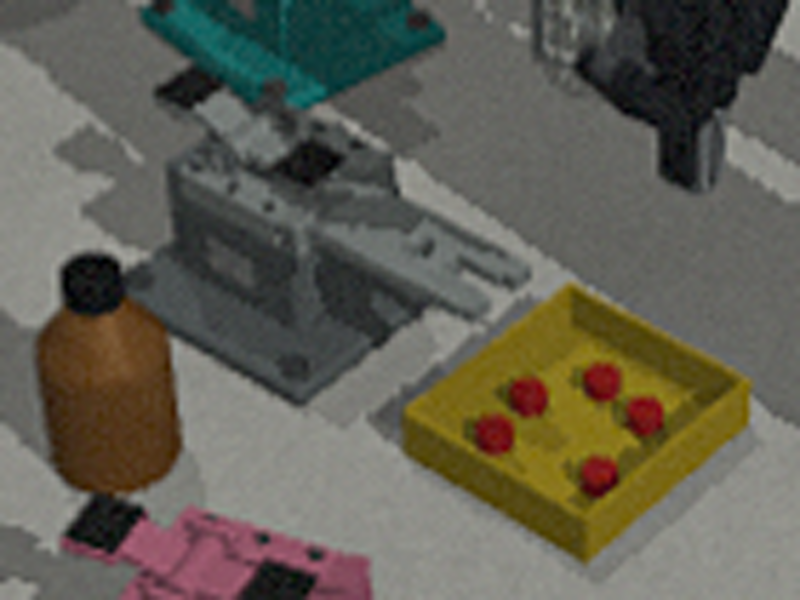

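View pics/w15.png

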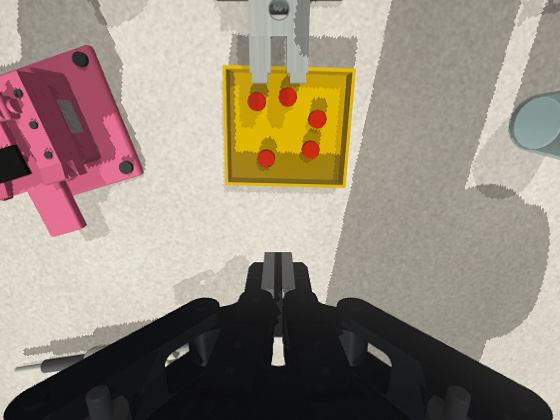

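View pics/top15.png

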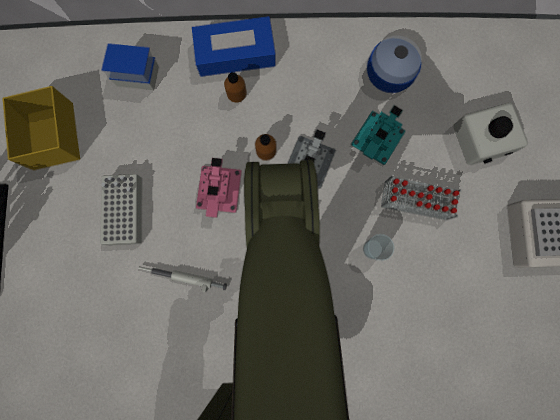

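The pads are back at their initial latched pixels to within 0.2 px. The narrow fork faces out with its tips where the wide ones were, and the bystanders are unmoved.

```bash
python3 -c "
from bench import *
print(observe()['clock']);print(close_job())"
```

```text
20.425
the job is handed in; nothing more can be done
None
```

The fork plate is turned round: its narrow fork faces out, it is fully home and latched, and the job was handed in at 20.4 s of the 64 s. I released the rocker, drew the plate out in two grips, turned it half a turn above the bench, and pushed it in. I then pressed the front pad and backed the arm clear.

**Final checks**
- **Home:** near the end of the push the force rose to about 7 N with no further movement. The narrow tips now sit at the pixels where the wide tips were at first.
- **Latched:** both rocker pads are back within 0.2 px of where they were when first latched, in the side view. In the top view the rear pad is within 0.2 px, but the front pad could not be compared because the arm was in the way.
- **Bystanders:** the ones in view in the last pictures are upright and have not moved.
- **Forces:** the highest force reading was about 25 N, while pressing the front pad. It was read at the end of each move, so a brief peak in between would not show.

**Disagreements**
- One camera reading put the plate's hole 2.4 mm further in than home allows. I took it as measurement error, because the end stop and the latch both say otherwise.
- The plate slipped about 3 mm in the fingers as it was drawn out, which I allowed for when reinserting.

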